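# Put two jars away behind a bypass sliding door

## Task

Put the two jars away in the storage case: slide open the door over its empty, cork-lined bay, stand the tall red-lidded spice jar gently in the back half of that bay first, then the squat metal-lidded jar gently in the front half. Then slide the door fully shut so that both doors are closed, both jars stand upright inside, and nothing else has been disturbed.

Things in the scene. Friction and masses are not known exactly. Their poses are not given: they have to be found in the camera images.
- case: White storage case, fixed, on a wooden board (top 16 mm above the worktop). 220 mm deep (x), 354 wide (y). Origin: centre of its underside; x points to its back (away from the robot), y to its left, z up. Two bays, left and right, each 200 mm deep, 165 wide, centred at y = +86.5 and -86.5, floor at z = 8. Walls 8 mm thick, front and back 10. The open top is covered by two see-through sliding doors.
- case_top (a point): Middle of the case's top, 122 mm above its origin. The top slopes 12 degrees up to the back: wall tops at z = 122 + 0.2126 x mm. Rails along the front and back edges stand 24 mm higher. The doors run along y in two tracks and pass over each other: above the wall tops the right panel takes 2 to 8 mm, the left 14 to 20. The tall jar fits under them only in the back half.
- door_left (a joint): Left door (+y side of the case, upper track), m. 0 = closed; grows as it slides towards -y of the case, over the other door, to 0.147 (fully open; the way in is then 144 mm wide, at the outer side of the bay). Stays where left; about 2 N moves it.
- door_left_pull (a point): Top centre of the left door's pull: upright dark steel rail on its outer edge, 8 mm thick (y), 80 mm long (x, along the slope), standing 26 mm above its panel. It can be pushed from either side. Axes as the case. With the door closed it lies at x = -10, y = +168, z = 167 mm in the case's frame.
- door_right (a joint): Right door (-y side of the case, lower track), m. 0 = closed; grows as it slides towards +y of the case, under the other door, to 0.147 (fully open; the way in is then 144 mm wide, at the outer side of the bay). Stays where left; about 2 N moves it.
- door_right_pull (a point): Top centre of the right door's pull: like the left one, but standing 38 mm above its own panel; with the door slid under the left one it still stands 26 mm above the left panel. With the door closed it lies at x = -10, y = -168, z = 167 mm in the case's frame.
- mat: Cork mat, 196 x 161 x 3 mm, fixed, on the floor of one bay of the case (either one): the empty bay. Origin: on its underside, 45 mm behind the bay's centre (towards the back of the case), so the bay runs from x = -145 to +55 mm and y = -82 to +82 mm here; axes as the case.
- tall_jar_mid (a point): The tall jar: round spice jar with a red lid, diameter 45, height 106 mm. Point on its axis half-way up; z is its axis, up when it stands.
- short_jar_mid (a point): The short jar: squat round jar with a metal lid and paper label, diameter 58, height 68 mm. Point on its axis half-way up; z is its axis, up when it stands.
- jam_jar_mid (a point): Jam jar, diameter 71, height 110 mm, standing in the back of the bay without cork. Not to be disturbed. Point on its axis half-way up; z is its axis, up when it stands.
- mill_mid (a point): Shaker with a grey top, diameter 44, height 90 mm, standing close by the tall jar. Not to be disturbed. Point on its axis half-way up; z is its axis, up when it stands.
- white_lid_jar_mid (a point): Spice jar with a white lid, diameter 47, height 98 mm, standing close by the short jar. Not to be disturbed. Point on its axis half-way up; z is its axis, up when it stands.
- mug_mid (a point): Dark green mug, 86 x 144 mm with its handle, height 96 mm, in front of the case. Not to be disturbed. Point on its axis half-way up; z is its axis, up when it stands.
- squeeze_bottle_mid (a point): Upright squeeze bottle, 39 x 66 mm, height 186 mm, behind and right of the case. Not to be disturbed. Point on its axis half-way up; z is its axis, up when it stands.
- spray_can_mid (a point): Spray can with a green cap, diameter 58, height 187 mm, behind and left of the case. Not to be disturbed. Point on its axis half-way up; z is its axis, up when it stands.

How it is judged:
On the way, in this order (a step that is already met when the one before it is completed fails the run):
1. a door has been slid open, at least 60 mm (value of joint any of door_left, door_right above 0.06 m).
2. the tall jar stands upright in the back half of the cork-lined bay, let go (x of tall_jar_mid in the frame of mat between -0.035 and 0.055 m and y of tall_jar_mid in the frame of mat between -0.083 and 0.083 m and z of tall_jar_mid in the frame of mat between 0.051 and 0.068 m and angle between tall_jar_mid's own z axis and vertical below 0.15 rad and contact force between tall_jar and the fingers below 0.2 N and linear speed of tall_jar below 0.03 m/s), for 0.2 s.
3. the short jar stands upright in the front half of that bay, let go, with the tall jar still behind it (x of short_jar_mid in the frame of mat between -0.145 and -0.055 m and y of short_jar_mid in the frame of mat between -0.083 and 0.083 m and z of short_jar_mid in the frame of mat between 0.032 and 0.049 m and angle between each of short_jar_mid, tall_jar_mid's own z axis and vertical below 0.15 rad and contact force between short_jar and the fingers below 0.2 N and linear speed of short_jar below 0.03 m/s and x of tall_jar_mid in the frame of mat between -0.035 and 0.055 m and y of tall_jar_mid in the frame of mat between -0.083 and 0.083 m and z of tall_jar_mid in the frame of mat between 0.051 and 0.068 m), for 0.2 s.
At the end, for the whole second after the job is handed in: Both jars stand upright (within 0.15 rad) on the floor of the cork-lined bay, at rest, the centre of the tall one in the back half (at least 10 mm behind the bay's middle) and that of the short one in the front half (at least 10 mm before it); both doors are closed to within 12 mm (all of step 3 and value of joint each of door_left, door_right below 0.012 m and contact force between tall_jar and the fingers below 0.2 N and linear speed of tall_jar below 0.03 m/s); the robot touches nothing.
It fails at once if the jam jar in the other bay is disturbed (moved over 25 mm or tipped over 0.4 rad) (distance of jam_jar_mid from where it was at the start of the episode above 0.025 m or angle between jam_jar_mid's own z axis and vertical above 0.4 rad).
It fails at once if the shaker or the white-lidded jar is disturbed (moved over 25 mm or tipped over 0.4 rad) (distance of any of mill_mid, white_lid_jar_mid from where it was at the start of the episode above 0.025 m or angle between any of mill_mid, white_lid_jar_mid's own z axis and vertical above 0.4 rad).
It fails at once if the mug, squeeze bottle or spray can is disturbed (moved over 25 mm or tipped over 0.4 rad) (distance of any of mug_mid, squeeze_bottle_mid, spray_can_mid from where it was at the start of the episode above 0.025 m or angle between any of mug_mid, squeeze_bottle_mid, spray_can_mid's own z axis and vertical above 0.4 rad).
It fails at once if a jar is dropped into the bay (over 0.6 m/s, as after a fall of 18 mm, within 40 mm of the mat) ((z of tall_jar_mid in the frame of mat below 0.096 m and x of tall_jar_mid in the frame of mat between -0.145 and 0.055 m and y of tall_jar_mid in the frame of mat between -0.083 and 0.083 m and linear speed of tall_jar above 0.6 m/s) or (z of short_jar_mid in the frame of mat below 0.077 m and x of short_jar_mid in the frame of mat between -0.145 and 0.055 m and y of short_jar_mid in the frame of mat between -0.083 and 0.083 m and linear speed of short_jar above 0.6 m/s)).
It also fails if it takes over 69 s, if anything falls off the work surface, if the arm or the gripper's body presses on something with over 40 N, if the wrist force passes 120 N, or if a joint passes its speed limit or range.

## Robot

A 6-joint arm with a two-finger parallel gripper is mounted at the origin on a cart in front of the work surface, level with it; the furniture and walls round the work are solid. World frame = base frame: x ahead of the robot, y to its left, z up, the work surface at z = 0. Lengths are in m, angles in rad, forces in N, time in s.
With the tool pointing down it reaches from about 0.25 to 0.775 m from the base axis. Payload 4 kg.
Tool frame: the origin (TCP) lies between the finger pads; the fingertips stand 25 mm ahead of it and the grasp point (between the pads) lies 6 mm ahead of it (robot.tip_reach is the z of the fingertips in the tool frame, in m); z points along the fingers, y is the line along which they close (so a half turn about z gives the same grasp; the last joint's range is limited). The gripper opens to 94 mm and grips with 3 to 60 N. Pads are 16 mm wide; open, the fingers measure 119 mm over their backs; the gripper's body (75 mm by 177 mm) begins 78 mm behind the grasp point.
Start: joints at [1.057, 0.087, 1.371, -0, 1.684, -0.103], TCP at [0.22, 0.504, 0.231] pointing down, gripper open.
Joint ranges: [-3.1, 3.1], [-0.76, 2.03], [0.27, 2.55], [-1.08, 4.22], [0.17, 2.65], [-2.57, 2.57]. Speed limits (rad/s): [2.79, 2.79, 3.14, 3.14, 3.14, 3.14].

## Interface

Orientations are given as [roll, pitch, yaw] about the fixed x, y, z axes, in that order (R = Rz(yaw) Ry(pitch) Rx(roll)).
In Python, from bench import robot gives the robot as it stands. The module is installed in compiled form; this text tells all that it offers.
- The arm moves only by the shell command python3 -m handwheel 'ROWS'. ROWS is JSON, a list of rows, each a list of 3 entries, a list of its own where there are three numbers: the turn, a rotation vector about the world's x, y, z in units of 90 degrees (1.0 is 90 degrees), then the shift along the world's x, y, z in units of 0.05 m (1.0 is 0.05 m), then the closure, from 0 (fully open) to 1 (shut). A call has 1 to 5 rows; each row shifts and turns the commanded pose from where the row before left it; what a row does not reach is not made up. A row lasts 1/10 s, in which the tool goes at most 50 mm and 8.59 degrees, less where a joint would pass 70% of its speed; a pose out of reach is approached as far as the arm can. A call with a number of a shift or a turn outside -1 to 1 is refused whole. A call with a gripper value outside its range is refused whole. The fingers move at their own pace and stop on an object; the grip force is fixed at half the most. Time passes only in rows, so rows that do not move let the fingers close. It gives the time, the measured TCP pose, the force, the opening and the grip force at its end, in the units of the state.
- robot.get_obs(): the state, without advancing time (a new reading comes with each control period).
- robot.snapshot(name): name is "scene" or "top" or "wrist"; returns (picture, depth): 420x560x3 uint8, red, green, blue; 420x560 float32, m along the optical axis (not along the pixel's ray), 0 where there is no reading.
- robot.calibration(name): a dict with "mtx" (3x3 intrinsics, pixels), "extrinsics" (4x4, takes a point from camera to world coordinates); the wrist camera has in their place "hand_eye" (4x4, takes a point from camera to tool coordinates, whose origin is the TCP and whose axes are the flange's). Camera axes: x right, y down, z forward; pixel columns grow to the right and rows downward; lengths in m; the calibration is good to about 2 mm. A picture is of the moment at which its call begins: read the wrist's pose just before it. calibration takes no time and is no camera call.
- robot.close_job(): hands the job in; it is judged then, once.
Trained networks look in the newest picture that a camera, given by its name, has taken for a name from the list of things; names that differ only in an ending like _2 or _b are one class to them, and where a whole thing is asked for, a point or a joint stands for the part that bears it (a point fixed in the world has none). Each returns a list of dicts, best first, with "p" (0 to 1); they miss things now and then, are a little off and sometimes report something else, mostly with a low value. They report only what shows in the picture. A call takes as long as a camera call.
- robot.boxes_of(query, camera): "bbox" ([left, top, right, bottom] in pixels, round what is visible of it).
The state is a dict: "time": time; "joint_positions": joint angles; "qvel": joint speeds; "joint_torque": joint torques, N m; "tool_pos": TCP position; "ee_rot": TCP orientation; "wrist_force": force on the tool from outside, world axes, zero at the start; "wrist_torque": the same for the moment, N m; "width": finger opening in m; "finger_force": force on a finger pad.
Only numpy, scipy, OpenCV 4.12 (cv2) and the standard library are available. Lean on these libraries where they do the work, as an engineer would, in place of code of your own. Each camera call takes 0.05 s, during which the arm holds its last target. There are 200 camera calls.

## Working session

There is one attempt and no reset: what is moved stays moved. The work goes in short steps, Python scripts to look and compute and a shell command to move; the robot and the scene stay as the last step left them, time stands still between calls to the robot, and variables do not carry over. Pictures are saved under pics/ and viewed, at most 10 in all, crops included, and the job is handed in when it is done.

```bash
mkdir -p pics
cat > h.py <<'E'
import numpy as np,cv2
from bench import robot
def world(cam,dep,u,v,d=None):
    c=robot.calibration(cam);K=np.array(c["mtx"]);T=np.array(c["extrinsics"])
    d=dep[int(v),int(u)] if d is None else d
    p=np.linalg.inv(K)@[u,v,1]*d
    return T[:3,:3]@p+T[:3,3]
def cloud(cam,dep):
    c=robot.calibration(cam);K=np.array(c["mtx"]);T=np.array(c["extrinsics"])
    v,u=np.mgrid[:dep.shape[0],:dep.shape[1]]
    p=np.stack([(u-K[0,2])/K[0,0]*dep,(v-K[1,2])/K[1,1]*dep,dep],-1)
    P=p@T[:3,:3].T+T[:3,3];P[dep==0]=np.nan
    return P
E
python3 - <<'E'
from h import *
names="case mat tall_jar_mid short_jar_mid jam_jar_mid mill_mid white_lid_jar_mid mug_mid squeeze_bottle_mid spray_can_mid door_left_pull door_right_pull".split()
for cam in ("scene","top"):
    im,d=robot.snapshot(cam);cv2.imwrite(f"pics/{cam}0.png",im[:,:,::-1]);np.save(cam+"0.npy",d)
    P=cloud(cam,d);print(cam,np.array(robot.calibration(cam)["extrinsics"]).round(3).tolist())
    for n in names:
        for b in robot.boxes_of(n,cam)[:2]:
            x=b["bbox"];u,v=(x[0]+x[2])/2,(x[1]+x[3])/2
            print(n,round(b["p"],2),np.round(x),P[int(v),int(u)].round(3))
print(robot.get_obs())
E
```

```text
scene [[-0.924, -0.329, 0.195, 0.366], [-0.382, 0.804, -0.455, 0.45], [-0.008, -0.495, -0.869, 1.109], [0.0, 0.0, 0.0, 1.0]]
case 0.96 [205. 123. 349. 305.] [ 0.588 -0.065  0.156]
tall_jar_mid 0.88 [349. 124. 368. 166.] [ 0.489 -0.369  0.085]
tall_jar_mid 0.24 [242. 255. 248. 259.] [0.638 0.017 0.05 ]
short_jar_mid 0.73 [245. 339. 269. 373.] [0.513 0.224 0.081]
jam_jar_mid 0.42 [239. 255. 250. 262.] [0.64  0.015 0.039]
mill_mid 0.61 [321. 128. 331. 153.] [ 0.571 -0.354  0.084]
mill_mid 0.61 [318. 253. 361. 305.] [0.412 0.013 0.112]
white_lid_jar_mid 0.98 [198. 321. 232. 356.] [0.602 0.23  0.113]
white_lid_jar_mid 0.19 [243. 127. 346. 210.] [ 0.6   -0.198  0.147]
mug_mid 0.61 [240. 255. 254. 262.] [0.631 0.016 0.048]
mug_mid 0.56 [316. 257. 361. 306.] [0.413 0.016 0.107]
squeeze_bottle_mid 0.73 [244. 126. 344. 211.] [ 0.602 -0.197  0.148]
squeeze_bottle_mid 0.69 [269.  87. 290. 136.] [ 0.7   -0.348  0.147]
spray_can_mid 0.91 [137. 243. 179. 300.] [0.761 0.159 0.16 ]
spray_can_mid 0.73 [348. 126. 369. 163.] [ 0.49  -0.367  0.091]
door_left_pull 0.61 [212. 175. 328. 280.] [ 0.589 -0.023
[... 1260 characters left out ...]
, 'joint_positions': array([ 1.05689100e+00,  8.72011105e-02,  1.37069003e+00, -2.35882532e-05,
        1.68355360e+00, -1.03088987e-01]), 'qvel': array([-7.61601834e-04,  8.68406729e-04,  3.18005441e-05,  6.27230363e-04,
        1.07176282e-03, -5.92599486e-04]), 'joint_torque': array([-8.15220901e-04, -3.40039945e+01, -3.02596128e+01,  7.17091933e-02,
        2.38528691e-02, -2.56533120e-06]), 'tool_pos': array([0.21966942, 0.50426472, 0.23051034]), 'ee_rot': array([3.14144793e+00, 3.85356126e-05, 2.73077366e+00]), 'wrist_force': array([-0.23639247, -1.16703623,  0.58102375]), 'wrist_torque': array([-0.00069218,  0.04795437, -0.01488176]), 'finger_force': 0.0, 'width': 0.09414179865524597}
```

Run:
```python
import cv2
a=cv2.imread("pics/scene0.png")[70:390,120:400];b=cv2.imread("pics/top0.png")[120:340,120:420]
cv2.imwrite("pics/s1.png",cv2.resize(a,None,fx=1.85,fy=1.85,interpolation=cv2.INTER_CUBIC))
cv2.imwrite("pics/t1.png",cv2.resize(b,None,fx=2.6,fy=2.6,interpolation=cv2.INTER_CUBIC))
```

```text
(no output)
```

View pics/s1.png

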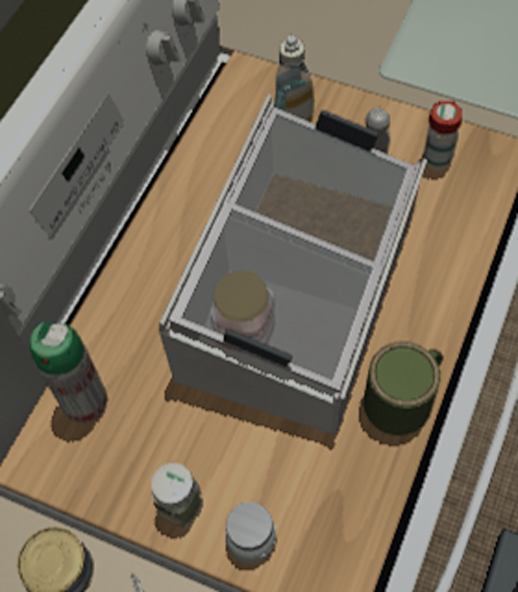

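View pics/t1.png

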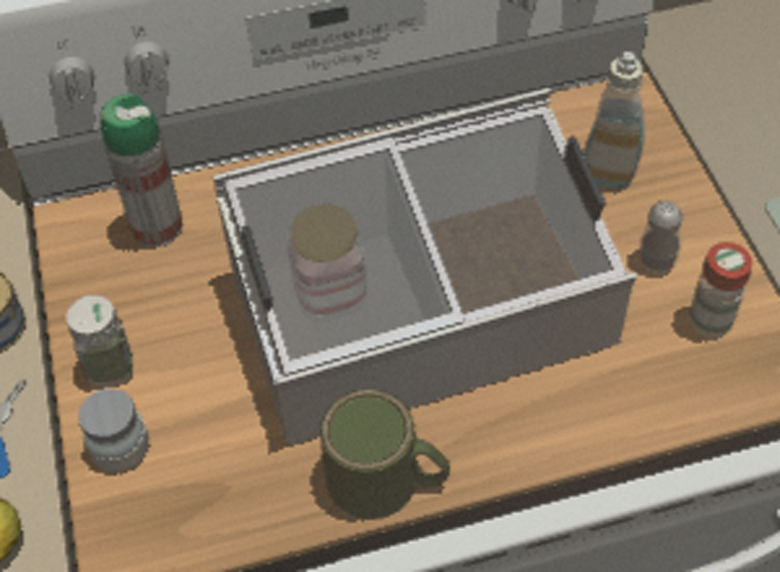

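The case is slightly turned. The cork is in the right (-y) bay, and the jam jar is in the left bay. The tall jar is at right (top-view crop 720,285) with the shaker beside it, and the short jar is at left (115,430) with the white-lid jar beside it. Next I'll fit the exact poses.

Run:
```python
from h import *
objs=dict(tall=(.489,-.369,.122,.0225),mill=(.575,-.36,.106,.022),short=(.515,.224,.084,.029),white=(.60,.225,.114,.0235),mug=(.40,.01,.112,.043),squeeze=(.70,-.35,.2,.02),spray=(.76,.155,.2,.029))
mids={}
for cam in ("scene","top"):
    d=np.load(cam+"0.npy");im=cv2.imread(f"pics/{cam}0.png").astype(int);P=cloud(cam,d)
    for n,(x,y,z,r) in objs.items():
        m=(np.hypot(P[...,0]-x,P[...,1]-y)<r+.03)&(P[...,2]>.03)
        q=P[m];zt=np.nanpercentile(q[:,2],98)
        t=q[q[:,2]>min(z,zt)-.006]
        if len(t)>4:
            c,rr=cv2.minEnclosingCircle(t[:,:2].astype(np.float32));print(cam,n,len(t),"ztop",round(zt,3),"c",np.round(c,4),"r",round(rr,4),"med",np.median(t[:,:2],0).round(4), "hull xy", t[:,:2].min(0).round(3),t[:,:2].max(0).round(3))
    dark=(im.max(-1)<60)&(P[...,2]>.15)&(P[...,2]<.21)&(P[...,0]>.45)&(P[...,0]<.72)
    n,lab,st,_=cv2.connectedComponentsWithStats(dark.astype(np.uint8))
    for i in range(1,n):
        if st[i,4]>15:
            q=P[lab==i];t=q[q[:,2]>q[:,2].max()-.03];
            print(cam,"pull",len(q),q.mean(0).round(4),"rect",[np.round(a,3) for a in cv2.minAreaRect(q[:,:2].astype(np.float32))],q.min(0).round(3),q.max(0).round(3))
```

```text
scene tall 207 ztop 0.126 c [ 0.4899 -0.3882] r 0.0251 med [ 0.4921 -0.3852] hull xy [ 0.471 -0.413] [ 0.513 -0.365]
scene mill 67 ztop 0.107 c [ 0.5804 -0.3637] r 0.0152 med [ 0.5807 -0.3624] hull xy [ 0.566 -0.376] [ 0.595 -0.351]
scene short 500 ztop 0.088 c [0.5206 0.2207] r 0.026 med [0.5199 0.2217] hull xy [0.495 0.195] [0.546 0.246]
scene white 7381 ztop 0.887 c [0.6258 0.2245] r 0.036 med [0.6435 0.2319] hull xy [0.591 0.193] [0.649 0.256]
scene mug 1050 ztop 0.114 c [ 0.4195 -0.0048] r 0.0431 med [ 0.4196 -0.0032] hull xy [ 0.378 -0.048] [0.461 0.037]
scene squeeze 68 ztop 0.465 c [ 0.6852 -0.3603] r 0.0319 med [ 0.7032 -0.3605] hull xy [ 0.653 -0.37 ] [ 0.717 -0.354]
scene spray 345 ztop 0.205 c [0.7826 0.1447] r 0.0252 med [0.7811 0.1499] hull xy [0.758 0.124] [0.807 0.168]
scene pull 51 [ 0.6277 -0.7827  0.1724] rect [array([ 0.63 , -0.771]), array([0.07 , 0.017]), np.float64(78.84)] [ 0.617 -0.805  0.154] [ 0.64  -0.735  0.194]
scene pull 43 [ 0.6401 -0.6975  0.16  ] rect [array([ 0.642, -0.7  ]), array([0.042, 0.018]), np.float64(7.826)] [ 0.621 -0.711  0.151] [ 0.664 -
[... 883 characters left out ...]
5 ztop 0.087 c [0.5202 0.2212] r 0.0281 med [0.5197 0.2212] hull xy [0.495 0.196] [0.547 0.246]
top white 232 ztop 0.117 c [0.613  0.2182] r 0.0253 med [0.6121 0.2183] hull xy [0.588 0.196] [0.637 0.24 ]
top mug 838 ztop 0.113 c [ 0.42   -0.0033] r 0.0434 med [ 0.4188 -0.0031] hull xy [ 0.377 -0.046] [0.463 0.037]
top squeeze 1520 ztop 0.602 c [ 0.7004 -0.3605] r 0.0489 med [ 0.6905 -0.3593] hull xy [ 0.652 -0.37 ] [ 0.749 -0.353]
top spray 188 ztop 0.204 c [0.7829 0.1422] r 0.0256 med [0.7808 0.1472] hull xy [0.758 0.123] [0.808 0.167]
top pull 100 [ 0.595  -0.27    0.1682] rect [array([ 0.592, -0.27 ]), array([0.072, 0.007]), np.float64(4.782)] [ 0.556 -0.276  0.15 ] [ 0.629 -0.267  0.188]
```

```bash
R='x'; python3 -m handwheel '[[[0,0,0],[0,0,0.7],1],[[0,0,-0.088],[0.2,-0.4,0.7],1],[[0,0,-0.088],[0.379,-0.806,0],1],[[0,0,-0.088],[0.379,-0.806,0],1],[[0,0,-0.088],[0.379,-0.806,0],1]]' | tail -3
python3 -m handwheel '[[[0,0,-0.088],[0.379,-0.806,0],1],[[0,0,-0.088],[0.379,-0.806,0],1],[[0,0,-0.088],[0.379,-0.806,0],1],[[0,0,-0.088],[0.379,-0.806,0],1],[[0,0,0],[0.379,-0.806,0],1]]'|tail -3
python3 -m handwheel '[[[0,0,0],[0.379,-0.806,0],1],[[0,0,0],[0.379,-0.806,0],1],[[0,0,0],[0.379,-0.806,0],1],[[0,0,0],[0.379,-0.806,0],1],[[0,0,0],[0.379,-0.806,0],1]]'|tail -3
python3 -m handwheel '[[[0,0,0],[0.379,-0.806,0],1],[[0,0,0],[0.379,-0.806,0],1],[[0,0,0],[0.379,-0.806,0],1],[[0,0,0],[0.379,-0.806,0],1],[[0,0,0],[0,0,0],1]]'
```

```text
wrist_force: [0.1, 0.1, 0.6]
width: 0.0574
finger_force: 0.0
wrist_force: [0.5, 0.3, -0.2]
width: 0.0173
finger_force: 0.0
wrist_force: [0.4, 0.6, -0.0]
width: -0.0001
finger_force: 0.0
time: 3.3
tool_pos: [0.5527, -0.2055, 0.2976]
ee_rot: [-3.138, -0.0, 1.619]
wrist_force: [-0.9, 0.2, -0.2]
width: 0.0008
finger_force: 0.0
```

```bash
python3 -m handwheel '[[[0,0,0],[0.31,-0.65,0],1],[[0,0,0],[0.31,-0.65,0],1],[[0,0,0],[0.31,-0.65,0],1],[[0,0,0],[0,0,0],1],[[0,0,0],[0,0,0],1]]'
python3 - <<'E'
from h import *
im,d=robot.snapshot("wrist");cv2.imwrite("pics/w1.png",im[:,:,::-1])
im,d=robot.snapshot("scene");cv2.imwrite("pics/s2.png",cv2.resize(im[40:340,150:450,::-1],None,fx=2,fy=2))
print(robot.get_obs()["time"])
E
```

```text
time: 3.8
tool_pos: [0.5982, -0.2979, 0.2997]
ee_rot: [-3.14, -0.002, 1.625]
wrist_force: [0.1, 0.4, 0.0]
width: 0.0003
finger_force: 0.0
3.9
```

View pics/s2.png

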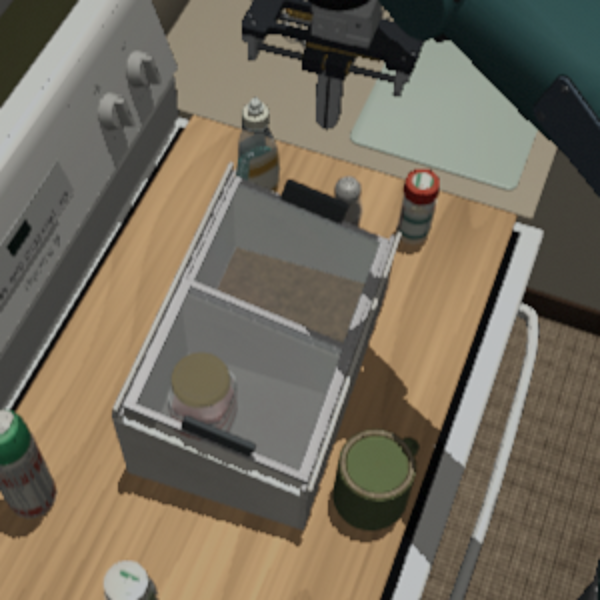

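The closed fingers (330,100) hang outside the right pull (315,200). I'll lower them and push the door open.

```bash
python3 -m handwheel '[[[0,0,0],[0,-0.2,-0.5],1],[[0,0,0],[0,0,-0.6],1],[[0,0,0],[0,0,-0.6],1],[[0,0,0],[0,0,-0.46],1],[[0,0,0],[0,0,0],1]]'
python3 -m handwheel '[[[0,0,0],[0,0.2,0],1],[[0,0,0],[-0.01,0.2,0],1],[[0,0,0],[-0.01,0.2,0],1],[[0,0,0],[-0.02,0.3,0],1],[[0,0,0],[-0.02,0.3,0],1]]'
python3 -m handwheel '[[[0,0,0],[-0.02,0.3,0],1],[[0,0,0],[-0.02,0.3,0],1],[[0,0,0],[-0.02,0.3,0],1],[[0,0,0],[-0.02,0.3,0],1],[[0,0,0],[0,0,0],1]]'
```

```text
time: 4.4
tool_pos: [0.5964, -0.3056, 0.1889]
ee_rot: [-3.136, -0.005, 1.627]
wrist_force: [-0.8, 0.7, -0.9]
width: 0.0001
finger_force: 0.0
time: 4.9
tool_pos: [0.5959, -0.2476, 0.1944]
ee_rot: [3.138, 0.002, 1.625]
wrist_force: [1.2, -2.4, 1.0]
width: 0.0005
finger_force: 1.2
time: 5.4
tool_pos: [0.5908, -0.1852, 0.1921]
ee_rot: [-3.14, -0.003, 1.628]
wrist_force: [-0.4, -0.5, -0.7]
width: 0.0003
finger_force: 0.0
```

```bash
python3 -m handwheel '[[[0,0,0],[-0.01,0.25,0],1],[[0,0,0],[-0.01,0.25,0],1],[[0,0,0],[-0.01,0.2,0],1],[[0,0,0],[-0.01,0.15,0],1],[[0,0,0],[0,0.08,0],1]]'
python3 -m handwheel '[[[0,0,0],[0,0.06,0],1],[[0,0,0],[0,0.06,0],1],[[0,0,0],[0,0,0],1]]'
```

```text
time: 5.9
tool_pos: [0.5889, -0.143, 0.1921]
ee_rot: [-3.14, 0.004, 1.624]
wrist_force: [-0.1, -11.3, -2.2]
width: 0.0006
finger_force: 5.4
time: 6.2
tool_pos: [0.5888, -0.1428, 0.1922]
ee_rot: [-3.14, 0.014, 1.62]
wrist_force: [-0.8, -17.0, -3.4]
width: 0.0002
finger_force: 8.4
```

```bash
python3 -m handwheel '[[[0,0,0],[0,-0.4,0],1],[[0,0,0],[0,0,0.8],1],[[0,0,0],[-0.24,-0.4,0.9],0.32],[[0,0,0],[-0.28,-0.7,0],0.32],[[0,0,0],[-0.28,-0.7,0],0.32]]'
python3 -m handwheel '[[[0,0,0],[-0.28,-0.7,0],0.32],[[0,0,0],[-0.28,-0.7,0],0.32],[[0,0,0],[-0.28,-0.7,0],0.32],[[0,0,0],[-0.28,-0.7,0],0.32],[[0,0,0],[0,0,0],0.32]]'
python3 - <<'E'
from h import *
im,d=robot.snapshot("wrist");cv2.imwrite("pics/w1.png",im[:,:,::-1])
for n in("tall_jar_mid","mill_mid"):
  for b in robot.boxes_of(n,"wrist")[:2]: print(n,b)
o=robot.get_obs();print(o["time"],o["tool_pos"],o["ee_rot"],o["width"])
E
```

```text
time: 6.7
tool_pos: [0.5504, -0.2456, 0.28]
ee_rot: [3.136, 0.002, 1.627]
wrist_force: [0.8, -0.8, -0.8]
width: 0.021
finger_force: 0.0
time: 7.2
tool_pos: [0.4919, -0.389, 0.2761]
ee_rot: [-3.141, -0.0, 1.62]
wrist_force: [0.9, 0.3, -0.2]
width: 0.061
finger_force: 0.0
tall_jar_mid {'bbox': [264.2, 164.3, 306.4, 224.7], 'p': 0.63}
mill_mid {'bbox': [333.6, 155.6, 384.2, 195.4], 'p': 0.55}
7.35 [ 0.49398806 -0.38482163  0.27686449] [ 3.14057751e+00 -1.24765514e-03  1.62540269e+00] 0.06365802603911916
```

View pics/w1.png

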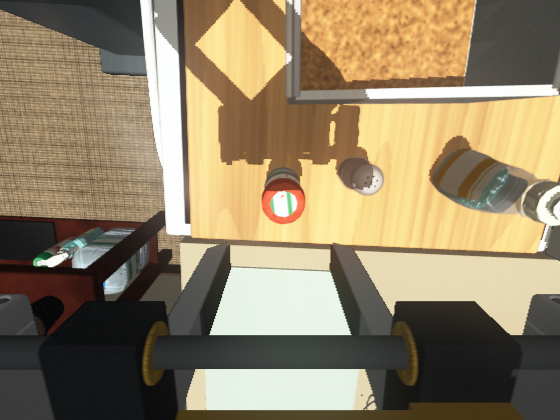

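The wrist view shows the red lid at (284,201), centred between the fingers, and the shaker at (360,178). I'll check the lid position by depth.

```bash
cat >> h.py <<'E'
from scipy.spatial.transform import Rotation as Ro
def wcloud():
    o=robot.get_obs();im,d=robot.snapshot("wrist");c=robot.calibration("wrist")
    K=np.array(c["mtx"]);H=np.array(c["hand_eye"]);W=np.eye(4);W[:3,:3]=Ro.from_euler("xyz",o["ee_rot"]).as_matrix();W[:3,3]=o["tool_pos"];T=W@H
    v,u=np.mgrid[:420,:560]
    p=np.stack([(u-K[0,2])/K[0,0]*d,(v-K[1,2])/K[1,1]*d,d],-1);P=p@T[:3,:3].T+T[:3,3];P[d==0]=np.nan
    return o,im,P
E
python3 - <<'E'
from h import *
o,im,P=wcloud()
for n,x,y,r in(("tall",.492,-.387,.04),("mill",.582,-.364,.035)):
    m=np.hypot(P[...,0]-x,P[...,1]-y)<r
    q=P[m&(P[...,2]<.16)];zt=np.nanpercentile(q[:,2],97);t=q[q[:,2]>zt-.008];c,rr=cv2.minEnclosingCircle(t[:,:2].astype(np.float32));print(n,len(t),zt,c,rr)
print(o["time"],o["tool_pos"])
E
```

```text
tall 1440 0.1230308782882291 (0.49502238631248474, -0.390280544757843) 0.022135227918624878
mill 652 0.10420683228318348 (0.5845394134521484, -0.3672664761543274) 0.016057567670941353
7.35 [ 0.49398806 -0.38482163  0.27686449]
```

```bash
python3 -m handwheel '[[[0,0,0],[0,-0.08,-0.8],0.32],[[0,0,0],[0,0,-0.8],0.32],[[0,0,0],[0,0,-0.8],0.32],[[0,0,0],[0,0,-0.6],0.32],[[0,0,0],[0,0,-0.3],0.32]]'
python3 -m handwheel '[[[0,0,0],[0,0,0],0.32],[[0,0,0],[0,0,0],1],[[0,0,0],[0,0,0],1],[[0,0,0],[0,0,0],1],[[0,0,0],[0,0,0],1]]'
python3 -m handwheel '[[[0,0,0],[0,0,0],1],[[0,0,0],[0,0,0.2],1],[[0,0,0],[0,0,0.5],1]]'
```

```text
time: 7.9
tool_pos: [0.4931, -0.3866, 0.1083]
ee_rot: [-3.138, -0.005, 1.627]
wrist_force: [-0.0, -0.6, -0.7]
width: 0.0636
finger_force: 0.0
time: 8.4
tool_pos: [0.4946, -0.3905, 0.1146]
ee_rot: [3.138, 0.003, 1.625]
wrist_force: [1.0, -0.3, 5.2]
width: 0.0441
finger_force: 30.0
time: 8.7
tool_pos: [0.4917, -0.3881, 0.1438]
ee_rot: [-3.136, -0.006, 1.625]
wrist_force: [0.4, 0.0, -2.1]
width: 0.044
finger_force: 30.0
```

```bash
python3 -m handwheel '[[[0,0,0],[0,0,0.8],1],[[0,0,0],[0,0,0.8],1],[[0,0,0],[0,0,0.8],1],[[0,0,0],[0,0,0.8],1],[[0,0,0],[0.2,0.24,0],1]]'
python3 -m handwheel '[[[0,0,0],[0.6,0.72,0],1],[[0,0,0],[0.6,0.72,0],1],[[0,0,0],[0.6,0.72,0],1],[[0,0,0],[0.6,0.72,0],1],[[0,0,0],[0.6,0.72,0],1]]'
python3 -m handwheel '[[[0,0,0],[0,0,0],1]]'
python3 - <<'E'
from h import *
im,d=robot.snapshot("top");cv2.imwrite("pics/t2.png",cv2.resize(im[60:330,160:440,::-1],None,fx=2,fy=2))
o,im,P=wcloud();print(o["time"],o["tool_pos"]);cv2.imwrite("pics/w2.png",im[:,:,::-1])
E
```

```text
time: 9.2
tool_pos: [0.5038, -0.3798, 0.3148]
ee_rot: [3.133, 0.01, 1.622]
wrist_force: [0.6, 0.4, -0.9]
width: 0.044
finger_force: 30.0
time: 9.7
tool_pos: [0.6541, -0.1954, 0.3048]
ee_rot: [-3.139, -0.001, 1.625]
wrist_force: [-0.1, -0.1, -1.5]
width: 0.0445
finger_force: 30.0
time: 9.8
tool_pos: [0.6562, -0.1911, 0.3033]
ee_rot: [-3.139, -0.005, 1.633]
wrist_force: [-0.1, -0.7, -2.0]
width: 0.0437
finger_force: 30.0
9.85 [ 0.65465853 -0.19393989  0.30376612]
```

View pics/t2.png

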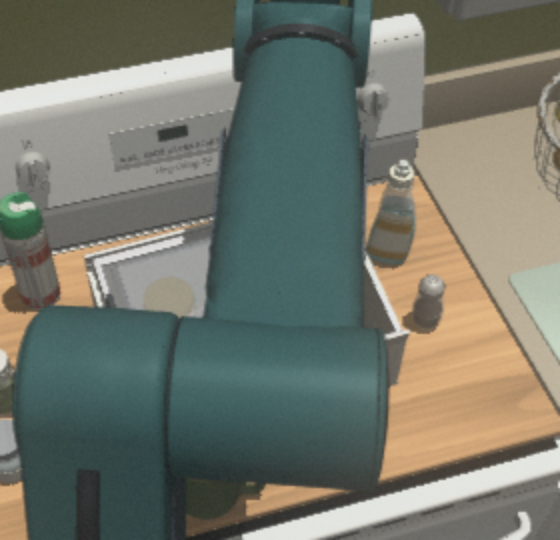

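View pics/w2.png

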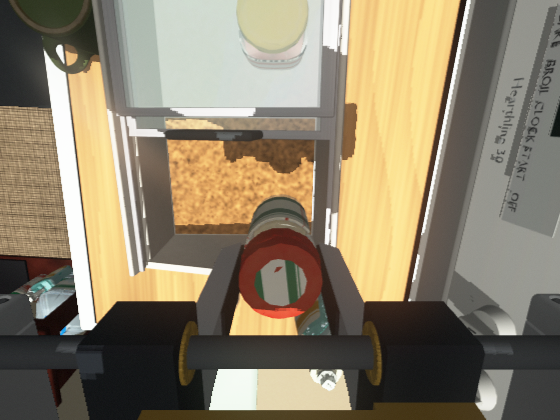

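The wrist view shows the open bay with cork at 168-315 x 118-235, the door pull at (215,133), and the held jar upright. I'll fit the cork and pull positions.

Run:
```python
from h import *
o,im,P=wcloud();h=cv2.cvtColor(im,cv2.COLOR_RGB2HSV);X=np.array([np.cos(.055),np.sin(.055)]);Y=np.array([-X[1],X[0]])
C=np.array([.598,-.104])
def rep(n,q):
    l=(q[:,:2]-C)@np.c_[X,Y];print(n,len(q),"local x",np.nanpercentile(l[:,0],[1,50,99]).round(4),"y",np.nanpercentile(l[:,1],[1,50,99]).round(4),"z",np.nanpercentile(q[:,2],[5,50,95]).round(4))
v,u=np.mgrid[:420,:560]
cork=(h[...,1]>90)&(h[...,0]<25)&(v>117)&(v<236)&(u>160)&(u<325)&(P[...,2]<.045);rep("cork",P[cork])
pull=(im.max(-1)<75)&(v>120)&(v<145)&(u>160)&(u<270);rep("pull",P[pull])
for r in (160,180,200):  # cross-section along x
    s=P[r,110:350:6];print(r,((s[:,:2]-C)@X).round(3).tolist(),s[:,2].round(3).tolist())
for r in range(232,285,4): p=P[r,200];print(r,((p[:2]-C)@Y).round(3),p[2].round(3),end=" | ")
print(o["time"],o["tool_pos"],(o["tool_pos"][:2]-C)@np.c_[X,Y])
```

```text
cork 11529 local x [-0.098  -0.0151  0.094 ] y [-0.1691 -0.0914 -0.0391] z [0.0252 0.0265 0.0279]
pull 749 local x [-0.0472 -0.0111  0.0341] y [-0.0391 -0.0255 -0.0219] z [0.166  0.1803 0.1894]
160 [-0.186, -0.114, -0.11, -0.106, -0.106, -0.102, -0.102, -0.102, -0.102, -0.102, -0.099, -0.091, -0.082, -0.074, -0.066, -0.058, -0.05, -0.042, -0.033, -0.026, -0.017, -0.009, -0.001, 0.007, 0.015, 0.023, 0.031, 0.039, 0.047, 0.056, 0.064, 0.072, 0.08, 0.088, 0.096, 0.098, 0.098, 0.097, 0.1, 0.138] [0.016, 0.139, 0.135, 0.129, 0.116, 0.111, 0.096, 0.078, 0.06, 0.039, 0.025, 0.024, 0.026, 0.027, 0.027, 0.026, 0.025, 0.026, 0.028, 0.025, 0.027, 0.025, 0.027, 0.027, 0.025, 0.026, 0.027, 0.028, 0.026, 0.026, 0.027, 0.026, 0.026, 0.026, 0.023, 0.077, 0.127, 0.173, 0.184, 0.016]
180 [-0.19, -0.181, -0.111, -0.109, -0.103, -0.104, -0.102, -0.102, -0.102, -0.103, -0.102, -0.093, -0.084, -0.077, -0.068, -0.06, -0.052, -0.043, -0.035, -0.027, -0.019, -0.01, -0.002, 0.006, 0.014, 0.023, 0.031, 0.039, 0.047, 0.056, 0.064, 0.072, 0.08, 0.089, 0.097, 0.098, 0.098, 0.098, 0.101, 0.141] [0.015, 0.016, 0.13
[... 476 characters left out ...]
.045, 0.049, 0.054, 0.058, 0.063, 0.081, 0.089, 0.098, 0.098, 0.098, 0.099, 0.102, 0.142] [0.016, 0.015, 0.14, 0.133, 0.128, 0.114, 0.107, 0.091, 0.074, 0.053, 0.031, 0.026, 0.028, 0.027, 0.027, 0.026, 0.026, 0.026, 0.028, 0.027, 0.026, 0.027, 0.024, 0.027, 0.025, 0.025, 0.222, 0.229, 0.232, 0.23, 0.225, 0.214, 0.025, 0.026, 0.026, 0.091, 0.14, 0.171, 0.183, 0.016]
232 -0.173 0.023 | 236 -0.174 0.037 | 240 -0.174 0.051 | 244 -0.174 0.067 | 248 -0.174 0.081 | 252 -0.174 0.093 | 256 -0.174 0.105 | 260 -0.174 0.115 | 264 -0.174 0.126 | 268 -0.177 0.13 | 272 -0.241 0.016 | 276 -0.247 0.017 | 280 -0.255 0.015 | 284 -0.261 0.015 | 9.9 [ 0.65373355 -0.19583734  0.30436339] [ 0.05060077 -0.09476227]
```

```bash
python3 -m handwheel '[[[0,0,0],[-0.08,-0.1,-0.8],1],[[0,0,0],[0,0,-0.8],1],[[0,0,0],[0,0,-0.8],1],[[0,0,0],[0,0,-0.6],1],[[0,0,0],[0,0,-0.3],1]]'
python3 -m handwheel '[[[0,0,0],[0,0,-0.1],1],[[0,0,0],[0,0,0],1],[[0,0,0],[0,0,-0.1],1],[[0,0,0],[0,0,0],1]]'
```

```text
time: 10.45
tool_pos: [0.6464, -0.2035, 0.1373]
ee_rot: [-3.135, -0.003, 1.622]
wrist_force: [0.1, 0.6, -1.2]
width: 0.044
finger_force: 30.0
time: 10.85
tool_pos: [0.6502, -0.203, 0.1335]
ee_rot: [3.139, 0.001, 1.625]
wrist_force: [1.0, -0.4, -2.0]
width: 0.0445
finger_force: 30.0
```

```bash
for i in 1; do python3 -m handwheel '[[[0,0,0],[0,0,-0.06],1],[[0,0,0],[0,0,0],1]]' | sed -n '2p;4p'; python3 -m handwheel '[[[0,0,0],[0,0,-0.05],1],[[0,0,0],[0,0,0],1]]'| sed -n '2p;4p'; python3 -m handwheel '[[[0,0,0],[0,0,-0.04],1],[[0,0,0],[0,0,0],1]]'| sed -n '2p;4p'; done
```

```text
tool_pos: [0.6496, -0.2025, 0.1292]
wrist_force: [-0.8, 0.2, -1.0]
tool_pos: [0.6493, -0.2024, 0.126]
wrist_force: [0.6, -0.6, -0.6]
tool_pos: [0.6496, -0.2026, 0.1256]
wrist_force: [-1.1, 1.5, 3.3]
```

Contact: the jar is on the mat. I'll release it and withdraw.

```bash
python3 -m handwheel '[[[0,0,0],[0,0,0],0.4],[[0,0,0],[0,0,0],0.4],[[0,0,0],[0,0,0],0.4],[[0,0,0],[0,0,0.1],0.4],[[0,0,0],[0,0,0.3],0.4]]'
python3 -m handwheel '[[[0,0,0],[0,0,0.8],0.4],[[0,0,0],[0,0,0.8],0.4],[[0,0,0],[0,0,0.8],0.4],[[0,0,0],[0,0,0.8],0.4],[[0,0,0],[0,0,0],0.3]]'
python3 - <<'E'
from h import *
o,im,P=wcloud();cv2.imwrite("pics/w3.png",im[:,:,::-1]);print(o["time"],o["tool_pos"])
C=np.array([.596,-.109]);X=np.array([np.cos(.055),np.sin(.055)]);Y=np.array([-X[1],X[0]])
l=(P[...,:2]-C)@np.c_[X,Y]
m=(abs(l[...,0])<.09)&(l[...,1]>-.16)&(l[...,1]<-.03)&(P[...,2]>.12)&(P[...,2]<.145)
q=l[m];print(len(q),cv2.minEnclosingCircle(q.astype(np.float32)),np.percentile(P[m][:,2],[5,50,95]))
E
```

```text
time: 11.95
tool_pos: [0.6485, -0.2022, 0.1427]
ee_rot: [-3.138, -0.002, 1.625]
wrist_force: [0.6, -0.2, 0.4]
width: 0.0567
finger_force: 0.0
time: 12.45
tool_pos: [0.6511, -0.2032, 0.315]
ee_rot: [3.127, 0.007, 1.625]
wrist_force: [0.3, -0.5, 0.6]
width: 0.0616
finger_force: 0.0
12.45 [ 0.65108878 -0.20319388  0.31502143]
1331 ((0.04862194135785103, -0.09535111486911774), 0.022497648373246193) [0.1264806  0.13275718 0.13409604]
```

View pics/w3.png

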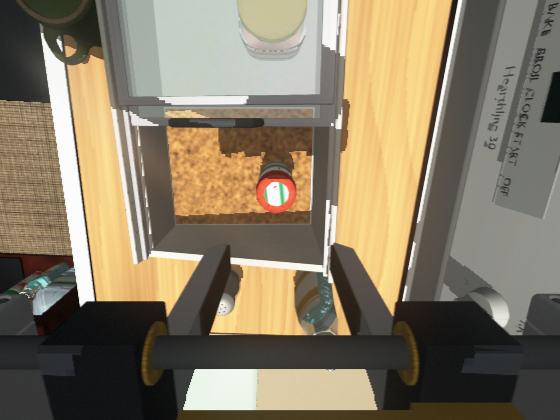

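The tall jar stands upright at local (49,-95), in the back half. On to the short jar.

```bash
python3 -m handwheel '[[[0,0,0],[-0.26,0.848,0],0.24],[[0,0,0],[-0.26,0.848,0],0.24],[[0,0,0],[-0.26,0.848,0],0.24],[[0,0,0],[-0.26,0.848,0],0.24],[[0,0,0],[-0.26,0.848,0],0.24]]' >/dev/null
python3 -m handwheel '[[[0,0,0],[-0.26,0.848,0],0.24],[[0,0,0],[-0.26,0.848,0],0.24],[[0,0,0],[-0.26,0.848,0],0.24],[[0,0,0],[-0.26,0.848,0],0.24],[[0,0,0],[-0.26,0.848,0],0.24]]'
python3 -m handwheel '[[[0,0,0],[0,0,0],0.24],[[0,0,0],[0,0,0],0.24]]'
python3 - <<'E'
from h import *
o,im,P=wcloud();cv2.imwrite("pics/w4.png",im[:,:,::-1]);print(o["tool_pos"],o["time"])
for n,x,y,r in(("short",.52,.221,.045),("white",.613,.219,.04)):
    m=np.hypot(P[...,0]-x,P[...,1]-y)<r
    q=P[m&(P[...,2]<.16)&(P[...,2]>.03)]
    if len(q)<9: print(n,"none");continue
    zt=np.nanpercentile(q[:,2],97);t=q[q[:,2]>zt-.008];c,rr=cv2.minEnclosingCircle(t[:,:2].astype(np.float32));print(n,len(t),zt,c,rr)
E
```

```text
time: 13.5
tool_pos: [0.5182, 0.2228, 0.3033]
ee_rot: [-3.14, 0.001, 1.625]
wrist_force: [1.2, 0.5, 0.3]
width: 0.0718
finger_force: 0.0
time: 13.7
tool_pos: [0.5188, 0.222, 0.3034]
ee_rot: [-3.14, 0.001, 1.627]
wrist_force: [1.1, -1.5, 0.3]
width: 0.0716
finger_force: 0.0
[0.51876914 0.22197198 0.30340061] 13.7
short 1394 0.08493761756546249 (0.5224992632865906, 0.21909426152706146) 0.025763532146811485
white 1289 0.11499910913204352 (0.6150746941566467, 0.21641743183135986) 0.022886192426085472
```

View pics/w4.png

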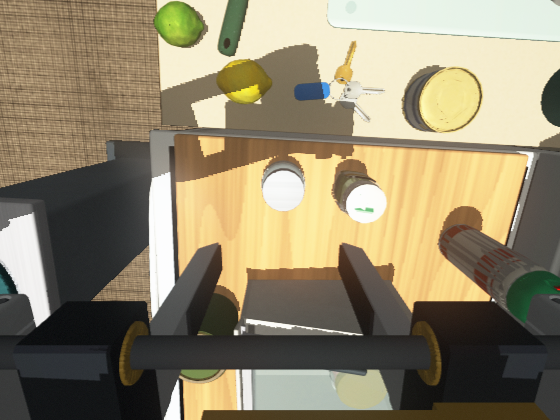

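The metal lid at (283,188) is centred, and the white lid at (365,203) clears the right finger. Descending.

```bash
python3 -m handwheel '[[[0,0,0],[0.06,-0.04,-0.9],0.24],[[0,0,0],[0,0,-0.9],0.24],[[0,0,0],[0,0,-0.9],0.24],[[0,0,0],[0,0,-0.9],0.24],[[0,0,0],[0,0,-0.6],0.24]]'
python3 -m handwheel '[[[0,0,0],[0,0,-0.4],0.24],[[0,0,0],[0,0,0],0.24],[[0,0,0],[0,0,0],1],[[0,0,0],[0,0,0],1],[[0,0,0],[0,0,0],1]]'
python3 -m handwheel '[[[0,0,0],[0,0,0],1],[[0,0,0],[0,0,0],1],[[0,0,0],[0,0,0.3],1],[[0,0,0],[0,0,0.5],1]]'
```

```text
time: 14.25
tool_pos: [0.5211, 0.2167, 0.0901]
ee_rot: [-3.136, 0.002, 1.622]
wrist_force: [-0.3, -0.6, -0.5]
width: 0.0714
finger_force: 0.0
time: 14.75
tool_pos: [0.5237, 0.2193, 0.0763]
ee_rot: [3.138, -0.0, 1.624]
wrist_force: [0.1, -1.4, 0.6]
width: 0.0552
finger_force: 29.7
time: 15.15
tool_pos: [0.5204, 0.2192, 0.1127]
ee_rot: [-3.136, 0.001, 1.625]
wrist_force: [0.5, 0.3, -2.0]
width: 0.0553
finger_force: 29.5
```

```bash
python3 -c "
from h import *
print(np.array(robot.calibration('wrist')['hand_eye']).round(3))"
python3 -m handwheel '[[[0,0,0],[0,0,0.9],1],[[0,0,0],[0,0,0.9],1],[[0,0,0],[0,0,0.9],1],[[0,0,0],[0,0,0.85],1],[[0,0,0],[0.04,-0.43,0],1]]'
python3 -m handwheel '[[[0,0,0],[0.07,-0.85,0],1],[[0,0,0],[0.07,-0.85,0],1],[[0,0,0],[0.07,-0.85,0],1],[[0,0,0],[0.07,-0.85,0],1],[[0,0,0],[0.07,-0.85,0],1]]' >/dev/null
python3 -m handwheel '[[[0,0,0],[0.07,-0.85,0],1],[[0,0,0],[0.07,-0.85,0],1],[[0,0,0],[0.07,-0.85,0],1],[[0,0,0],[0.07,-0.85,0],1],[[0,0,0],[0.05,-0.3,0],1]]' >/dev/null
python3 -m handwheel '[[[0,0,0],[0,0,0],1],[[0,0,0],[0,0,0],1]]'
```

```text
[[-0.    -0.96  -0.279  0.081]
 [ 1.    -0.     0.     0.   ]
 [-0.    -0.279  0.96  -0.154]
 [ 0.     0.     0.     1.   ]]
time: 15.65
tool_pos: [0.526, 0.2006, 0.3008]
ee_rot: [3.128, -0.005, 1.629]
wrist_force: [2.1, -0.7, -2.7]
width: 0.0551
finger_force: 29.5
time: 16.85
tool_pos: [0.5584, -0.1984, 0.2919]
ee_rot: [-3.141, -0.002, 1.626]
wrist_force: [-1.0, 0.4, -2.0]
width: 0.0551
finger_force: 29.5
```

```bash
python3 -m handwheel '[[[0,0,0],[-0.04,-0.18,-0.4],1],[[0,0,0],[0,0,-0.8],1],[[0,0,0],[0,0,-0.8],1],[[0,0,0],[0,0,-0.8],1],[[0,0,0],[0,0,-0.5],1]]'
python3 -m handwheel '[[[0,0,0],[0,0,-0.3],1],[[0,0,0],[0,0,-0.15],1],[[0,0,0],[0,0,0],1]]'
python3 -m handwheel '[[[0,0,0],[0,0,-0.1],1],[[0,0,0],[0,0,0],1]]'| sed -n '2p;4p'
```

```text
time: 17.35
tool_pos: [0.5552, -0.2051, 0.1237]
ee_rot: [-3.138, -0.003, 1.628]
wrist_force: [0.2, 0.1, -2.2]
width: 0.0555
finger_force: 29.5
time: 17.65
tool_pos: [0.5567, -0.2076, 0.1045]
ee_rot: [3.142, -0.0, 1.626]
wrist_force: [0.1, 0.4, -1.7]
width: 0.0554
finger_force: 29.5
tool_pos: [0.5571, -0.2088, 0.1006]
wrist_force: [0.1, -0.1, -1.5]
```

```bash
python3 -m handwheel '[[[0,0,0],[0,0,-0.15],1],[[0,0,0],[0,0,0],1]]'| sed -n '2p;4p'
python3 -m handwheel '[[[0,0,0],[0,0,-0.06],1],[[0,0,0],[0,0,0],1]]'| sed -n '2p;4p'
python3 -m handwheel '[[[0,0,0],[0,0,-0.05],1],[[0,0,0],[0,0,0],1]]'| sed -n '2p;4p'
```

```text
tool_pos: [0.5561, -0.2085, 0.0913]
wrist_force: [0.8, 0.1, -1.6]
tool_pos: [0.5562, -0.2086, 0.0884]
wrist_force: [-0.6, 1.4, -2.3]
tool_pos: [0.5567, -0.2089, 0.0874]
wrist_force: [-1.2, 0.4, 2.7]
```

```bash
python3 -m handwheel '[[[0,0,0],[0,0,-0.04],1],[[0,0,0],[0,0,0],1]]'| sed -n '2p;4p'
```

```text
tool_pos: [0.5567, -0.2089, 0.0872]
wrist_force: [-4.4, 0.7, 8.9]
```

```bash
python3 -m handwheel '[[[0,0,0],[0,0,0],0.28],[[0,0,0],[0,0,0],0.28],[[0,0,0],[0,0,0],0.28],[[0,0,0],[0,0,0.1],0.28],[[0,0,0],[0,0,0.3],0.28]]'
python3 -m handwheel '[[[0,0,0],[0,0,0.8],0.28],[[0,0,0],[0,0,0.8],0.28],[[0,0,0],[0,0,0.9],0.28],[[0,0,0],[0,0,0.9],0.28],[[0,0,0],[0,0,0.4],0.28]]'
python3 - <<'E'
from h import *
o,im,P=wcloud();cv2.imwrite("pics/w5.png",im[:,:,::-1]);print(o["time"],o["tool_pos"])
C=np.array([.596,-.109]);X=np.array([np.cos(.055),np.sin(.055)]);Y=np.array([-X[1],X[0]])
l=(P[...,:2]-C)@np.c_[X,Y]
for a,b in((.12,.145),(.085,.105)):
    m=(abs(l[...,0])<.09)&(l[...,1]>-.16)&(l[...,1]<-.03)&(P[...,2]>a)&(P[...,2]<b)
    if a<.1: m&=(l[...,0]<.01)
    q=l[m];print(len(q),cv2.minEnclosingCircle(q.astype(np.float32)),np.percentile(P[m][:,2],[5,50,95]))
E
```

```text
time: 19.15
tool_pos: [0.5553, -0.208, 0.1029]
ee_rot: [-3.138, -0.002, 1.625]
wrist_force: [0.5, 0.8, 0.3]
width: 0.0674
finger_force: 0.0
time: 19.65
tool_pos: [0.5575, -0.209, 0.3019]
ee_rot: [3.132, 0.005, 1.625]
wrist_force: [-0.5, 0.1, 0.3]
width: 0.0677
finger_force: 0.0
19.65 [ 0.55753875 -0.20903961  0.3019393 ]
1468 ((0.04819630831480026, -0.09585179388523102), 0.022816449403762817) [0.12455707 0.13282407 0.13403411]
1511 ((-0.04445214942097664, -0.09749060124158859), 0.02585562691092491) [0.09304409 0.09452894 0.09574033]
```

View pics/w5.png

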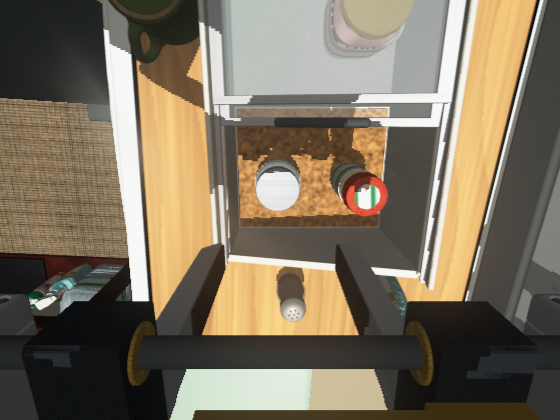

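Both jars stand upright: the metal lid at (278,186) in the front half, the red lid at (366,194) in the back half. Now I'll push the door shut from the inner side of its pull.

```bash
python3 -m handwheel '[[[0,0,0],[0.19,0.72,0],1],[[0,0,0],[0.19,0.72,0],1],[[0,0,0],[0.19,0.72,0],1],[[0,0,0],[0,0,0],1],[[0,0,0],[0,0,0],1]]'
python3 -m handwheel '[[[0,0,0],[0,0,0],1],[[0,0,0],[0,0,0],1],[[0,0,0],[0,0,0],1]]'
```

```text
time: 20.2
tool_pos: [0.5849, -0.0999, 0.2941]
ee_rot: [-3.141, 0.0, 1.627]
wrist_force: [-0.2, -0.4, 0.0]
width: 0.031
finger_force: 0.0
time: 20.5
tool_pos: [0.5847, -0.1016, 0.2943]
ee_rot: [-3.142, 0.0, 1.623]
wrist_force: [0.2, -0.5, 0.3]
width: 0.0073
finger_force: 0.0
```

```bash
python3 -m handwheel '[[[0,0,0],[0,0.1,-0.6],1],[[0,0,0],[0,0,-0.6],1],[[0,0,0],[0,0,-0.5],1],[[0,0,0],[0,0,-0.36],1],[[0,0,0],[0,0,0],1]]'
python3 -m handwheel '[[[0,0,0],[0.01,-0.2,0],1],[[0,0,0],[0.01,-0.2,0],1],[[0,0,0],[0.02,-0.3,0],1],[[0,0,0],[0.02,-0.3,0],1],[[0,0,0],[0.02,-0.3,0],1]]'
python3 -m handwheel '[[[0,0,0],[0.02,-0.3,0],1],[[0,0,0],[0.02,-0.3,0],1],[[0,0,0],[0.02,-0.3,0],1],[[0,0,0],[0.01,-0.3,0],1],[[0,0,0],[0.01,-0.3,0],1]]'
```

```text
time: 21.0
tool_pos: [0.583, -0.0958, 0.1876]
ee_rot: [-3.135, -0.002, 1.624]
wrist_force: [-0.4, -0.1, 0.4]
width: 0.0002
finger_force: 0.0
time: 21.5
tool_pos: [0.5895, -0.1621, 0.1925]
ee_rot: [3.14, 0.0, 1.625]
wrist_force: [-0.3, 2.2, 1.4]
width: 0.0006
finger_force: 1.2
time: 22.0
tool_pos: [0.5934, -0.2368, 0.1913]
ee_rot: [3.141, -0.0, 1.625]
wrist_force: [1.7, 3.1, 2.1]
width: 0.0003
finger_force: 1.2
```

```bash
python3 -m handwheel '[[[0,0,0],[0,-0.2,0],1],[[0,0,0],[0,-0.15,0],1],[[0,0,0],[0,-0.1,0],1],[[0,0,0],[0,-0.08,0],1],[[0,0,0],[0,-0.06,0],1]]'
python3 -m handwheel '[[[0,0,0],[0,-0.05,0],1],[[0,0,0],[0,-0.05,0],1],[[0,0,0],[0,0,0],1]]'
```

```text
time: 22.5
tool_pos: [0.5928, -0.2633, 0.191]
ee_rot: [-3.141, -0.004, 1.626]
wrist_force: [0.3, 9.2, 1.2]
width: 0.0005
finger_force: 4.6
time: 22.8
tool_pos: [0.5928, -0.2635, 0.191]
ee_rot: [-3.14, -0.013, 1.63]
wrist_force: [-1.6, 15.2, 2.5]
width: 0.0005
finger_force: 7.4
```

Against the stop. I'll back off, rise, and check.

```bash
python3 -m handwheel '[[[0,0,0],[0,0.4,0],1],[[0,0,0],[0,0.1,0.8],1],[[0,0,0],[0,0,0.8],1],[[0,0,0],[-0.5,0.6,0.8],1],[[0,0,0],[-0.5,0.8,0],1]]' >/dev/null
python3 -m handwheel '[[[0,0,0],[-0.5,0.8,0],1],[[0,0,0],[-0.5,0.8,0],1],[[0,0,0],[-0.5,0.8,0],1],[[0,0,0],[-0.5,0.8,0],1],[[0,0,0],[-0.5,0.8,0],1]]' >/dev/null
python3 -m handwheel '[[[0,0,0],[-0.5,0.8,0],1],[[0,0,0],[-0.5,0.8,0],1],[[0,0,0],[-0.5,0.8,0],1],[[0,0,0],[0,0,0],1],[[0,0,0],[0,0,0],1]]'
python3 - <<'E'
from h import *
C=np.array([.596,-.109]);X=np.array([np.cos(.055),np.sin(.055)]);Y=np.array([-X[1],X[0]])
im,d=robot.snapshot("scene");P=cloud("scene",d);cv2.imwrite("pics/s9.png",cv2.resize(im[60:390,110:410,::-1],None,fx=1.8,fy=1.8))
l=(P[...,:2]-C)@np.c_[X,Y]
dark=(im.max(-1)<60)&(P[...,2]>.15)&(P[...,2]<.21)&(abs(l[...,0])<.1)&(abs(l[...,1])<.2)
n,lab,st,_=cv2.connectedComponentsWithStats(dark.astype(np.uint8))
for i in range(1,n):
    if st[i,4]>15: print(st[i,4],l[lab==i].mean(0))
E
```

```text
time: 24.3
tool_pos: [0.3452, 0.142, 0.3076]
ee_rot: [3.139, 0.002, 1.628]
wrist_force: [0.6, -0.9, 0.6]
width: 0.0004
finger_force: 0.0
268 [-0.00614386 -0.16269865]
193 [-0.0063948   0.16896429]
```

View pics/s9.png

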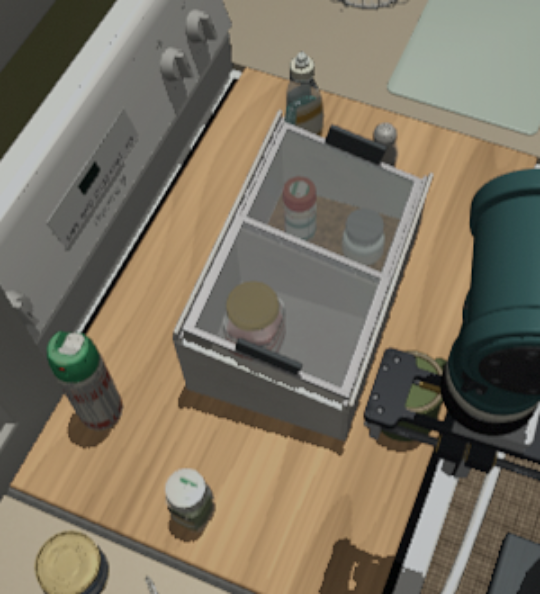

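Both doors are back at their closed positions, and the jars stand inside at (300,205) and (363,237). Handing in.

```bash
python3 -c "
from bench import robot
print(robot.close_job())"
```

```text
the job is handed in; nothing more can be done
None
```

The job is handed in at about 24 s of the 69 s allowed: both jars stand upright in the cork-lined bay (tall one at the back, short one at the front), both doors measure closed, and the last picture shows nothing else disturbed. The hand-in gave no verdict.

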